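Line up a loose flange on its port with the tapered pin

TASK

The silver flange lying on the blue port has slipped sideways, so the two bores are out of line. Take the red-handled tapered pin from the wooden rack and drive it down through the flange into the port so that it pulls the flange into line, until the pin's collar rests on the flange; leave the pin standing there and let go.

Things in the scene. Friction and masses are not known exactly. Their poses are not given: they have to be found in the camera images.
- red_pin_grip (a point): Middle of the round red handle (28 mm wide, 50 mm tall) of the loose upright tapered steel pin, about 0.25 kg, z up its axis. The handle stands on a collar 54 mm wide, 6 mm thick, its underside 31 mm below this point. Below it: shank 41 mm wide for 20 mm, then a 48 mm cone to a 7 mm tip, 99 mm below this point. Pins with blue (too slim) or black (blunt) handles of the same size are wrong.
- rack: Fixed plywood rack, origin on the table under its centre, z up, y along it. A board 75 x 262 mm, top 80 mm above the table, has three holes 44 mm wide at y = -85, 0 and 85 mm. The three pins (red, blue, black handle, in any order) hang in them point down by their collars; lift one by 70 mm or more to clear it.
- flange_bore (a point): Centre of the bore, at the top face, of the loose silver flange: a flat ring 130 mm wide, 14 mm thick, bore 44 mm, about 0.9 kg, lying on the port; z up. It starts 8 to 13 mm out of line with the port, any way. It slides with some friction, smooth metal: the cone pushes it sideways as the pin is pressed down with 5 to 15 N; the pin's own weight is too little.
- port_bore (a point): Centre of the bore, at the top face, of the fixed port: a blue ring 130 mm wide on a steel neck, its top 62 mm above the table, with a bore 44 mm or wider, 54 mm deep below this point; z up. The flange lies on this face. With the pin home, the middle of its handle is 45 mm above this point.

How it is judged:
On the way:
1. the red pin's tip has entered the flange's bore while the flange is still out of line with the port (the pin, not the hand, brings it into line) (z of red_pin_grip in the frame of port_bore below 0.107 m and horizontal distance between red_pin_grip and flange_bore below 0.022 m and horizontal distance between flange_bore and port_bore above 0.005 m), for 0.05 s.
At the end, for the whole second after the job is handed in: The red pin stands upright (within 10 degrees) through flange and port with its collar on the flange (within 6 mm), its handle within 10 mm of the port's axis; the flange lies flat on the port with its bore within 5 mm of the port's (horizontal distance between flange_bore and port_bore below 0.005 m and z of flange_bore in the frame of port_bore below 0.018 m and angle between flange_bore's own z axis and vertical below 0.1 rad and z of red_pin_grip in the frame of port_bore below 0.051 m and horizontal distance between red_pin_grip and port_bore below 0.01 m and angle between red_pin_grip's own z axis and vertical below 0.17 rad); the robot touches nothing.
It also fails if it takes over 42 s, if anything falls off the work surface, if the arm or the gripper's body presses on something with over 40 N, if the wrist force passes 120 N, or if a joint passes its speed limit or range.

ROBOT

A 7-joint arm with a two-finger parallel gripper is mounted at the origin on the work surface. World frame = base frame: x ahead of the robot, y to its left, z up, the work surface at z = 0. Lengths are in m, angles in rad, forces in N, time in s.
With the tool pointing down it reaches from about 0.4 to 0.875 m from the base axis. Payload 19.3 kg.
Tool frame: the origin (TCP) lies on the centre line of the jaws, within the pads' length; the fingertips stand 8 mm ahead of it and the grasp point (between the pads) lies 11 mm behind it (bot.tip_extent is the distance from the TCP to the fingertips, in m); x points along the fingers, y is the direction in which the jaws open and shut, and the axes are right-handed (so a half turn about x gives the same grasp; the last joint's range is limited). The gripper opens to 85 mm and grips with 20 to 120 N. Pads are 22 mm wide; open, the fingers measure 114 mm over their backs; the gripper's body (76 mm by 85 mm) begins 54 mm behind the grasp point. The pads swing forward as they close: fully open they stand 13 mm farther back than shut.
Start: joints at [-1.181, 0.521, -0.036, 1.599, 0.021, 1.021, -0.113], TCP at [0.277, 0.56, 0.239] pointing down, gripper open.
Joint ranges: [-2.91, 2.91], [-0.3, 2.13], [-1.5, 1.42], [0.17, 2.43], [-1.26, 4.41], [0.16, 1.93], [-2.52, 2.52]. Speed limits (rad/s): [1.89, 1.89, 2.39, 2.39, 3.01, 3.01, 3.01].

INTERFACE

Orientations are given as [roll, pitch, yaw] about the fixed x, y, z axes, in that order (R = Rz(yaw) Ry(pitch) Rx(roll)).
In Python, from workcell import sensors, imaging, order, bot gives the robot as it stands.
- The arm moves only by the tool arm_command, never from a script. Its argument "commands" is a list of rows, each an object of numbers: "dx", "dy", "dz": the shift along the tool's x, y, z in cm; "twist": the turn about the tool's x in rad. A call has 1 to 12 rows; each row is the pose to reach, as a shift and turn from the pose measured when the call began, along the tool's axes at that moment; what a row does not reach only later rows make up. A row lasts 1/12 s, in which the tool goes at most 41.7 mm and 7.16 degrees, less where a joint would pass 70% of its speed; a pose out of reach is approached as far as the arm can. A call with a gripper value outside its range is refused whole. "grip" is the closure, from -1 (fully open) to 1 (shut), set as the call begins (left out, the last holds). The fingers move at their own pace and stop on an object; "squeeze" is the grip in N (left out, the last holds). Time passes only in rows, so rows that repeat a pose let the fingers close. It gives the time, the measured TCP pose, the force and the opening at its end, in the units of the state.
- sensors.observe(): the state, without advancing time (a new reading comes with each control period).
- imaging.grab_frame(name): name is "scene" or "top" or "wrist"; returns the picture (480x640x3 uint8, red, green, blue); there is no depth.
- imaging.camera_info(name): a dict with "fx", "fy", "cx", "cy" (pixels), "dist_coeffs" ([k1, k2, p1, p2, k3] as OpenCV has them; the pictures are not rectified), "origin" and "attitude" of the camera in the world. Camera axes: x right, y down, z forward; pixel columns grow to the right and rows downward; lengths in m; the calibration is good to about 2 mm. A picture is of the moment at which its call begins: read the wrist's pose just before it. camera_info takes no time and is no camera call; for the wrist camera it gives the pose at the moment of the call.
- order.job_done(): hands the job in, once; it reports no verdict.
The state is a dict: "clock": time; "qpos": joint angles; "qd": joint speeds; "joint_efforts": joint torques, N m; "position": TCP position; "tool_rot": TCP orientation; "force": force on the tool from outside, world axes, zero at the start; "moment": the same for the moment, N m; "grip_width": finger opening in m.
Only numpy, scipy, OpenCV 4.12 (cv2) and the standard library are available. Lean on these libraries where they do the work, as an engineer would, in place of code of your own. Each camera call takes 0.05 s, during which the arm holds its last target.

## Working session

There is one attempt and no reset: what is moved stays moved. The work goes in short steps, Python scripts to look and compute and a tool call to move; the robot and the scene stay as the last step left them, time stands still between calls to the robot, and variables do not carry over. Pictures are saved under pics/ and viewed, and the job is handed in when it is done.

Besides the shell and the picture viewer there is one more tool, called after "Request:" in YAML: its name, and indented under it one key for each argument. arm_command: Moves the arm, as the interface text tells. Its arguments: {"type":"object","properties":{"commands":{"type":"array"},"grip":{"type":"number"},"squeeze":{"type":"number"}},"required":["commands"]}

```bash
mkdir -p pics; ls
python3 - <<'E'
from workcell import sensors, imaging, order, bot
import cv2
s=sensors.observe();print(s)
for n in ("scene","top"):
    cv2.imwrite(f"pics/{n}0.png",imaging.grab_frame(n)[:,:,::-1]);print(n,imaging.camera_info(n))
print(imaging.camera_info("wrist"))
E
```

```text
pics
{'clock': 0.0, 'qpos': array([-1.18117133,  0.52201974, -0.03629527,  1.59999832,  0.02122669,
        1.02109361, -0.1127989 ]), 'qd': array([ 0.0016122 ,  0.00147043,  0.00070392, -0.00109475, -0.00140185,
       -0.00045143,  0.00124254]), 'joint_efforts': array([-3.86686061e-04, -9.27111697e+01,  1.97938643e+00, -3.69929802e+01,
        1.77304144e-02,  8.24266579e-03,  3.50644757e-05]), 'position': array([0.27728155, 0.5597641 , 0.238726  ]), 'tool_rot': array([-1.46538666,  1.56966257, -1.92523459]), 'force': array([ 0.21221426, -0.30123373,  0.69211839]), 'moment': array([-0.00310606, -0.00232887, -0.00331164]), 'grip_width': 0.08552007503278049}
scene {'fx': 500.25245119381907, 'fy': 500.25245119381907, 'cx': 313.11085054978315, 'cy': 240.20722769029794, 'dist_coeffs': array([-0.00614806,  0.        ,  0.        ,  0.        ,  0.        ]), 'origin': array([ 0.91383614, -0.16300677,  0.7139219 ]), 'attitude': array([-2.53165094,  0.01130995,  1.10256464])}
top {'fx': 476.47665722648367, 'fy': 476.47665722648367, 'cx': 310.3904216482299, 'cy': 238.2637353525194, 'dist_coeffs': array([0.01988213, 0.        , 0.        , 0.        , 0.        ]), 'origin': array([0.417161  , 0.02488872, 0.74916122]), 'attitude': array([-2.95541744,  0.00447684, -1.57765974])}
{'fx': 416.9619169607777, 'fy': 416.9619169607777, 'cx': 316.91534355909175, 'cy': 240.27393194527716, 'dist_coeffs': array([-0.0862844,  0.       ,  0.       ,  0.       ,  0.       ]), 'origin': array([0.20148059, 0.59762817, 0.37344404]), 'attitude': array([2.80979093e+00, 1.87653251e-03, 1.11082894e+00])}
```

View pics/scene0.png

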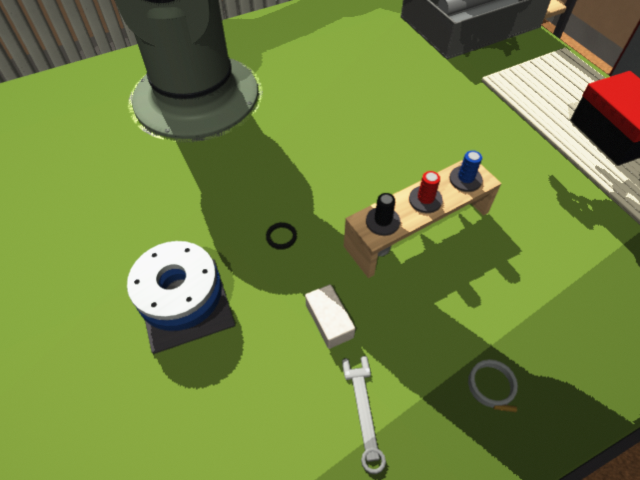

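View pics/top0.png

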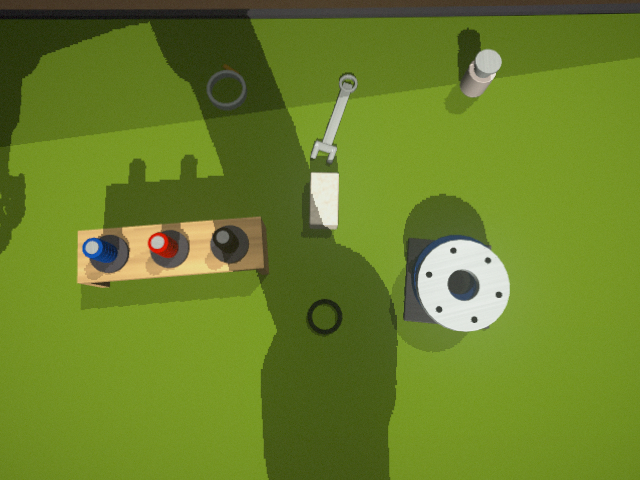

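```bash
cat > h.py <<'E'
import numpy as np, cv2
from scipy.spatial.transform import Rotation as Ro
from workcell import sensors, imaging, order, bot
def cam(n,ci=None):
    c=ci or imaging.camera_info(n)
    K=np.array([[c['fx'],0,c['cx']],[0,c['fy'],c['cy']],[0,0,1]])
    return K,np.array(c['dist_coeffs']),np.array(c['origin']),Ro.from_euler('xyz',c['attitude']).as_matrix()
def proj(n,P,c=None):
    K,d,o,R=c or cam(n); rv,_=cv2.Rodrigues(R.T)
    return cv2.projectPoints(np.atleast_2d(P).astype(float),rv,-R.T@o,K,d)[0][:,0]
def onz(n,uv,z,c=None):
    K,d,o,R=c or cam(n); u=cv2.undistortPoints(np.atleast_2d(uv).astype(float)[:,None],K,d)[:,0]
    r=np.c_[u,np.ones(len(u))]@R.T
    return o+r*((z-o[2])/r[:,2])[:,None]
def circ(c,r,n=72):
    t=np.linspace(0,2*np.pi,n,endpoint=False)
    return np.c_[c[0]+r*np.cos(t),c[1]+r*np.sin(t),np.full(n,c[2])]
E
python3 - <<'E'
from h import *
for n,(x,y,w,h) in {"scene":(110,225,130,130),"top":(395,220,130,130)}.items():
    im=cv2.imread(f"pics/{n}0.png")
    cv2.imwrite(f"pics/{n}0f.png",cv2.resize(im[y:y+h,x:x+w],None,fx=4.5,fy=4.5,interpolation=cv2.INTER_CUBIC))
    b,g,r=[im[:,:,i].astype(int) for i in range(3)]
    m=((r>90)&(g<60)&(b<60)).astype(np.uint8)
    if n=="scene": m[:, 520:]=0
    m[:150]=0
    N,l,st,ce=cv2.connectedComponentsWithStats(m)
    for i in range(1,N):
        if st[i][4]>20:print(n,'red',st[i],ce[i])
    m=((b>g-5)&(g>150)).astype(np.uint8)
    N,l,st,ce=cv2.connectedComponentsWithStats(m)
    for i in range(1,N):
        if st[i][4]>500:print(n,'silver',st[i],ce[i],cv2.fitEllipse(cv2.convexHull(np.argwhere(l==i)[:,::-1].astype(np.int32))))
# handle top caps
print(onz("top",[[157,243]],0.08+.006+.05),onz("scene",[[431,176]],.136))
print(onz("top",[[463,285]],.076),onz("scene",[[173,280]],.076))
E
```

```text
scene red [418 173  21  25 171] [427.49707602 185.80701754]
scene silver [ 128  242   87   75 4232] [170.67769376 278.68005671] ((170.68421936035156, 278.7432861328125), (71.04830932617188, 89.25916290283203), 65.79409790039062)
top red [148 232  30  26 355] [164.27605634 246.97183099]
[[0.52791978 0.22725334 0.136     ]] [[0.52597815 0.2297616  0.136     ]]
[[ 0.47543186 -0.18714791  0.076     ]] [[ 0.48179757 -0.18498847  0.076     ]]
```

View pics/scene0f.png

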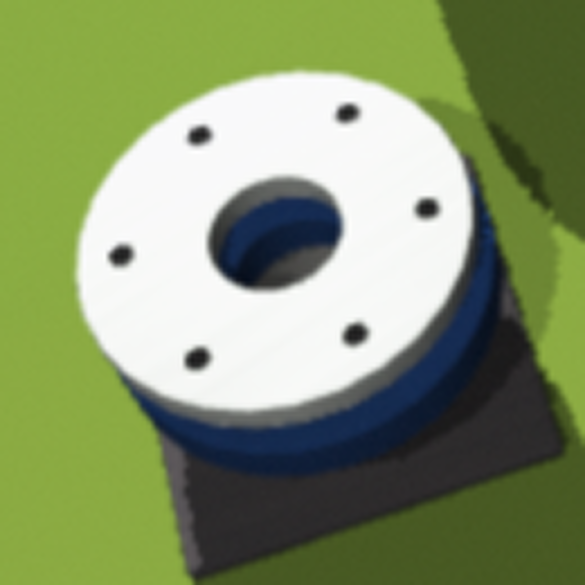

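View pics/top0f.png

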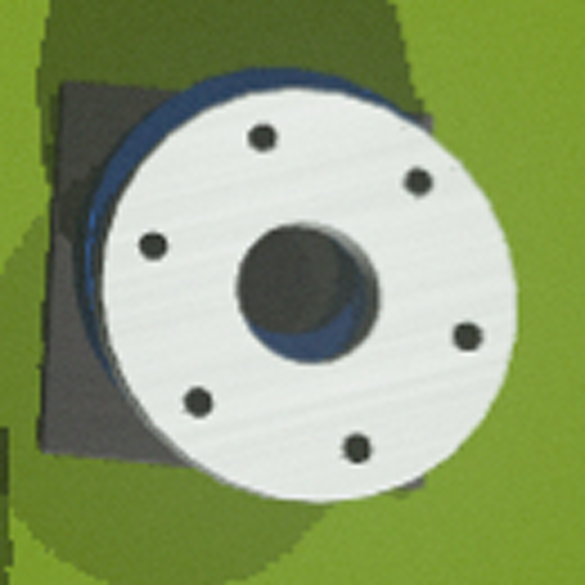

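```bash
cat > fit.py <<'E'
from h import *
from scipy.optimize import least_squares
# sub-pixel edges by hue of flange white; fit projected circle r=.065 z=.076
for n in ("scene","top"):
    im=cv2.imread(f"pics/{n}0.png").astype(float)
    c0={"scene":(171,279),"top":(464,285)}[n]
    rx=onz(n,[c0],.076)[0]
    sat=im.min(2)  # white high, green low blue-channel
    def edge(c,r,z,ch,lo,hi,pred,ts):
        out=[]
        return out
    # radial search around guess for flange
    c=rx[:2].copy()
    for it in range(4):
        A=[];B=[]
        rr=np.linspace(.055,.075,81)
        for t in np.linspace(0,2*np.pi,120,endpoint=False):
            d=np.array([np.cos(t),np.sin(t)])
            P=np.c_[c+rr[:,None]*d,np.full(81,.076)]
            uv=proj(n,P).astype(np.float32)
            v=cv2.remap(sat.astype(np.float32),uv[:,0],uv[:,1],cv2.INTER_LINEAR)[:]
            v=v.ravel(); g=np.diff(v); i=np.argmin(g)
            if g[i]<-2: A.append(d);B.append(rr[i]+.000125)
        A=np.array(A);B=np.array(B)
        s=least_squares(lambda p:A@p[:2]+p[2]-B,[0,0,.065],loss='soft_l1',f_scale=.0005).x
        c=c+s[:2]
    print(n,'flange',c,s[2],len(B))
E
python3 fit.py
python3 - <<'E'
from h import *
s=sensors.observe();R=Ro.from_euler('xyz',s['tool_rot']).as_matrix();print(R.round(4))
c=cam("wrist");print('cam offset in tool',R.T@(c[2]-s['position']),(R.T@c[3]).round(3))
print(onz("top",[[459.4,279.8]],.062))
print(cv2.imwrite("pics/w0.png",imaging.grab_frame("wrist")[:,:,::-1]))
# overlay
for n,(x,y,w,h) in {"scene":(340,130,170,140),"top":(70,200,210,100)}.items():
    im=cv2.imread(f"pics/{n}0.png")[y:y+h,x:x+w]
    im=cv2.resize(im,None,fx=3.8,fy=3.8,interpolation=cv2.INTER_CUBIC)
    for z,r in((.136,.014),(.086,.027)):
        p=(proj(n,circ((.527,.2285,z),r))-[x,y]+.5)*3.8
        cv2.polylines(im,[p.astype(int)],True,(0,255,255),1)
    cv2.imwrite(f"pics/{n}0r.png",im)
E
```

```text
scene flange [ 0.47407417 -0.18588067] 0.06474715738737702 120
top flange [ 0.47620633 -0.18738727] 0.06432824788728785 120
[[-4.000e-04  4.438e-01  8.961e-01]
 [-1.000e-03  8.961e-01 -4.438e-01]
 [-1.000e+00 -1.000e-03  1.000e-04]]
cam offset in tool [-1.34673915e-01  1.18685563e-04 -8.46801517e-02] [[ 0.001 -0.326  0.945]
 [ 1.     0.    -0.001]
 [ 0.     0.945  0.326]]
[[ 0.48414459 -0.18690692  0.062     ]]
True
```

View pics/scene0r.png

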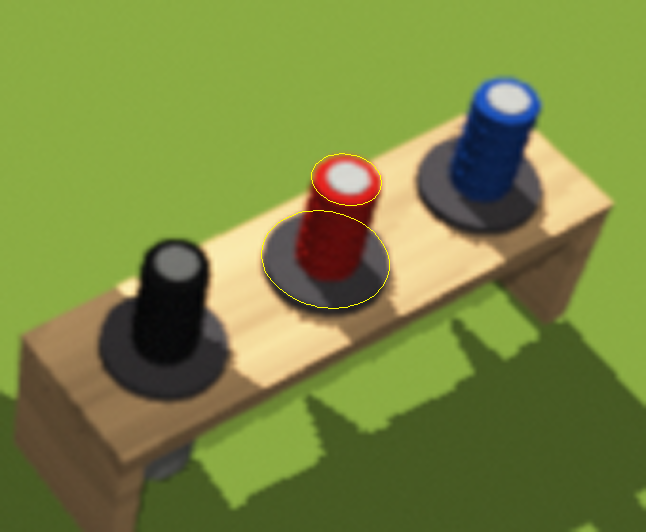

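View pics/top0r.png

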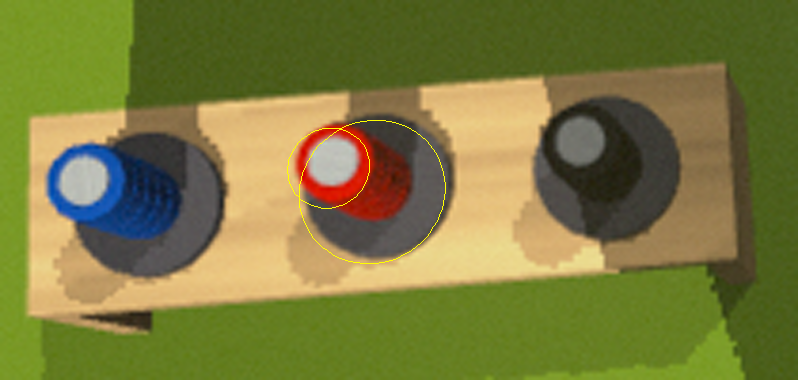

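Request:
arm_command:
  commands:
    - {"dy":-1.7,"dz":3.4,"twist":0.1}
    - {"dy":-3.4,"dz":6.8,"twist":0.2}
    - {"dy":-5.1,"dz":10.2,"twist":0.31}
    - {"dy":-6.8,"dz":13.6,"twist":0.42}
    - {"dy":-8.5,"dz":17,"twist":0.53}
    - {"dy":-10.2,"dz":20.4,"twist":0.64}
    - {"dy":-11.9,"dz":23.8,"twist":0.75}
    - {"dy":-13.6,"dz":27.2,"twist":0.86}
    - {"dy":-15.3,"dz":30.6,"twist":0.97}
    - {"dy":-17,"dz":34,"twist":1.07}
    - {"dy":-18.7,"dz":37.3,"twist":1.11}
    - {"dy":-18.7,"dz":37.3,"twist":1.11}

```text
validation failed for argument at $.co...
```

Request:
arm_command:
  commands:
    - {"dx":0}
    - {"dx":0}

```text
validation failed for argument at $.co...
```

Run:
```python
from h import *
s=sensors.observe();R=Ro.from_euler('xyz',s['tool_rot']).as_matrix();print(s['clock'],s['position'],R.round(4),s['qpos'])
c=cam("wrist"); im=imaging.grab_frame("wrist")[:,:,::-1].copy()
cv2.imwrite("pics/w1raw.png",im)
for z,r in((.136,.014),(.086,.027)):
    cv2.polylines(im,[proj("w",circ((.5285,.2265,z),r),c).astype(int)],True,(0,255,255),1)
cv2.imwrite("pics/w1.png",im)
```

```text
0.15 [0.27728371 0.5598619  0.23887299] [[-3.000e-04  4.438e-01  8.961e-01]
 [-8.000e-04  8.961e-01 -4.438e-01]
 [-1.000e+00 -8.000e-04  1.000e-04]] [-1.18120569  0.52186069 -0.03630915  1.59986417  0.0212117   1.02108017
 -0.11280854]
```

View pics/w1.png

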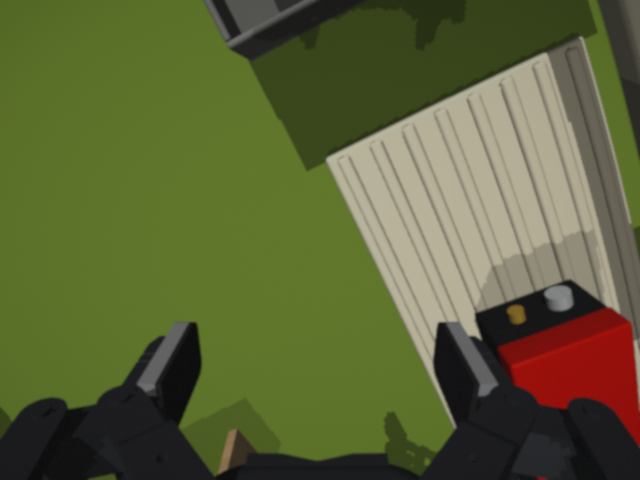

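Request:
arm_command:
  commands:
    - {"dx":0.0,"dy":-1.7,"dz":3.4,"twist":0.1}
    - {"dx":0.0,"dy":-3.4,"dz":6.8,"twist":0.2}
    - {"dx":0.0,"dy":-5.1,"dz":10.2,"twist":0.31}
    - {"dx":0.0,"dy":-6.8,"dz":13.6,"twist":0.42}
    - {"dx":0.0,"dy":-8.5,"dz":17.0,"twist":0.53}
    - {"dx":0.0,"dy":-10.2,"dz":20.4,"twist":0.64}
    - {"dx":0.0,"dy":-11.9,"dz":23.8,"twist":0.75}
    - {"dx":0.0,"dy":-13.6,"dz":27.2,"twist":0.86}
    - {"dx":0.0,"dy":-15.3,"dz":30.6,"twist":0.97}
    - {"dx":0.0,"dy":-17.0,"dz":34.0,"twist":1.07}
    - {"dx":0.0,"dy":-18.7,"dz":37.3,"twist":1.11}
    - {"dx":0.0,"dy":-18.7,"dz":37.3,"twist":1.11}

```text
clock: 1.2
position: [0.5323, 0.2199, 0.2393]
tool_rot: [0.496, 1.567, -1.085]
force: [0.1, 0.7, -0.0]
grip_width: 0.0853
```

Run:
```python
from h import *
s=sensors.observe();R=Ro.from_euler('xyz',s['tool_rot']).as_matrix();print(s['clock'],s['position'],R.round(4),s['qpos'],s['qd'].round(2))
c=cam("wrist"); im=imaging.grab_frame("wrist")[:,:,::-1].copy()
cv2.imwrite("pics/w1raw.png",im)
for z,r in((.136,.014),(.086,.027)):
    cv2.polylines(im,[proj("w",circ((.5285,.2265,z),r),c).astype(int)],True,(0,255,255),1)
cv2.imwrite("pics/w1b.png",im)
s=sensors.observe();print(s['position'])
```

```text
1.2 [0.53228924 0.21985677 0.23933955] [[ 0.0018  0.9999 -0.0099]
 [-0.0033 -0.0099 -0.9999]
 [-1.      0.0018  0.0033]] [-0.71695324  0.45964563  0.30776093  1.74603131 -0.16009119  0.96064923
 -0.35707201] [-0.07 -0.01 -0.07  0.02  0.   -0.01 -0.04]
[0.53043684 0.22310536 0.23908207]
```

View pics/w1b.png

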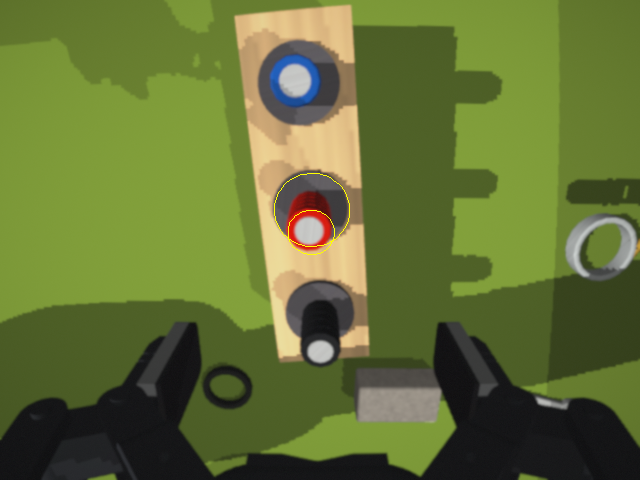

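Request:
arm_command:
  commands:
    - {"dx":0.0,"dy":-0.2,"dz":-0.4,"twist":0.0}
    - {"dx":2.5,"dy":-0.2,"dz":-0.4,"twist":0.0}
    - {"dx":5.0,"dy":-0.2,"dz":-0.4,"twist":0.0}
    - {"dx":7.0,"dy":-0.2,"dz":-0.4,"twist":0.0}
    - {"dx":8.5,"dy":-0.2,"dz":-0.4,"twist":0.0}
    - {"dx":8.5,"dy":-0.2,"dz":-0.4,"twist":0.0}
    - {"dx":8.5,"dy":-0.2,"dz":-0.4,"twist":0.0}
    - {"dx":8.5,"dy":-0.2,"dz":-0.4,"twist":0.0}

```text
clock: 1.92
position: [0.5287, 0.2277, 0.155]
tool_rot: [0.766, 1.569, -0.809]
force: [-0.3, -0.7, 0.3]
grip_width: 0.0858
```

```bash
cat > st.py <<'E'
from h import *
s=sensors.observe();R=Ro.from_euler('xyz',s['tool_rot']).as_matrix();print(s['clock'],s['position'].round(4),s['force'].round(1),s['moment'].round(2),s['grip_width'].round(4));print(R.round(4))
import sys
if len(sys.argv)>3:
    t=np.array([float(a) for a in sys.argv[1:4]]);print('shift cm',(R.T@(t-s['position'])*100).round(2))
E
python3 st.py .5283 .227 .101
```

```text
Traceback (most recent call last):
  File "st.py", line 2, in <module>
    s=sensors.observe();R=Ro.from_euler('xyz',s['tool_rot']).as_matrix();print(s['clock'],s['position'].round(4),s['force'].round(1),s['moment'].round(2),s['grip_width'].round(4));print(R.round(4))
                                                                                                                                                          ^^^^^^^^^^^^^^^^^^^^^
AttributeError: 'float' object has no attribute 'round'
```

Request:
arm_command:
  commands:
    - {"dx":2.5,"dy":0.0,"dz":0.0,"twist":0.0}
    - {"dx":4.5,"dy":0.0,"dz":0.0,"twist":0.0}
    - {"dx":5.3,"dy":0.0,"dz":0.0,"twist":0.0}
    - {"dx":5.3,"dy":0.0,"dz":0.0,"twist":0.0}
    - {"dx":5.3,"dy":0.0,"dz":0.0,"twist":0.0}

```text
clock: 2.33
position: [0.5291, 0.2279, 0.103]
tool_rot: [1.044, 1.569, -0.531]
force: [0.4, -0.6, 0.4]
grip_width: 0.0856
```

Request:
arm_command:
  commands:
    - {"dx":0.0,"dy":0.0,"dz":0.0,"twist":0.0}
    - {"dx":0.0,"dy":0.0,"dz":0.0,"twist":0.0}
    - {"dx":0.0,"dy":0.0,"dz":0.0,"twist":0.0}
    - {"dx":0.0,"dy":0.0,"dz":0.0,"twist":0.0}
    - {"dx":0.0,"dy":0.0,"dz":0.0,"twist":0.0}
    - {"dx":0.0,"dy":0.0,"dz":0.0,"twist":0.0}
    - {"dx":0.0,"dy":0.0,"dz":0.0,"twist":0.0}
    - {"dx":0.0,"dy":0.0,"dz":0.0,"twist":0.0}
  grip: 1.0
  squeeze: 80.0

```text
clock: 3.0
position: [0.5291, 0.228, 0.1036]
tool_rot: [1.267, 1.569, -0.308]
force: [-2.8, -1.2, 10.7]
grip_width: 0.0264
```

```bash
sed -i "s/s\['grip_width'\].round(4)/s['grip_width']/" st.py; python3 st.py
```

```text
3.0 [0.5291 0.228  0.1036] [-2.8 -1.2 10.7] [-0.15  0.82  0.01] 0.02639487287321687
[[ 2.1e-03  1.0e+00 -4.3e-03]
 [-7.0e-04 -4.3e-03 -1.0e+00]
 [-1.0e+00  2.1e-03  7.0e-04]]
```

Request:
arm_command:
  commands:
    - {"dx":-0.5,"dy":0.0,"dz":0.0,"twist":0.0}
    - {"dx":-1.5,"dy":0.0,"dz":0.0,"twist":0.0}
    - {"dx":-3.0,"dy":0.0,"dz":0.0,"twist":0.0}
    - {"dx":-5.0,"dy":0.0,"dz":0.0,"twist":0.0}
    - {"dx":-7.0,"dy":0.0,"dz":0.0,"twist":0.0}
    - {"dx":-9.0,"dy":0.0,"dz":0.0,"twist":0.0}
    - {"dx":-11.0,"dy":0.0,"dz":0.0,"twist":0.0}
    - {"dx":-13.0,"dy":0.0,"dz":0.0,"twist":0.0}
    - {"dx":-14.0,"dy":0.0,"dz":0.0,"twist":0.0}
    - {"dx":-14.0,"dy":0.0,"dz":0.0,"twist":0.0}
    - {"dx":-14.0,"dy":0.0,"dz":0.0,"twist":0.0}

```text
clock: 3.92
position: [0.5287, 0.2281, 0.2435]
tool_rot: [1.4, 1.568, -0.175]
force: [0.5, 0.7, -2.8]
grip_width: 0.0264
```

```bash
python3 st.py
python3 - <<'E'
from h import *
for n in ("scene","wrist"):
    im=imaging.grab_frame(n)[:,:,::-1].copy()
    cv2.imwrite(f"pics/{n}2.png",im)
E
```

```text
3.9167 [0.5287 0.2281 0.2435] [ 0.5  0.7 -2.8] [-0.03  0.01  0.05] 0.026438321237409274
[[ 2.3e-03  1.0e+00 -4.2e-03]
 [-4.0e-04 -4.2e-03 -1.0e+00]
 [-1.0e+00  2.3e-03  4.0e-04]]
```

View pics/scene2.png

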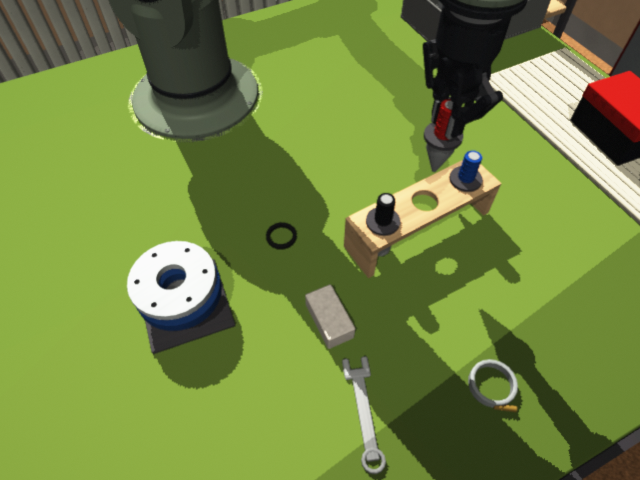

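View pics/wrist2.png

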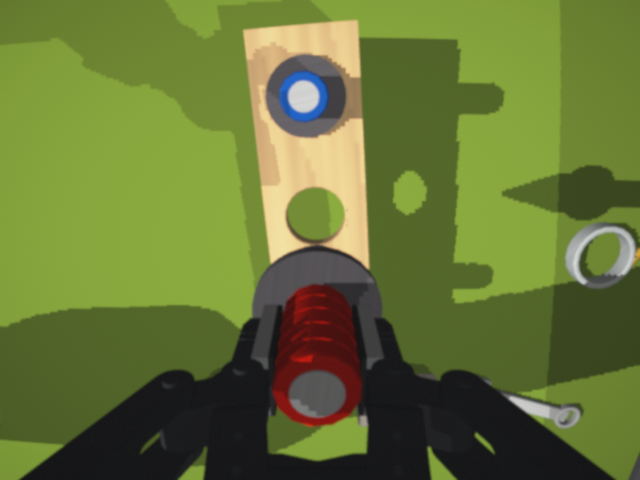

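Request:
arm_command:
  commands:
    - {"dx":-0.5,"dy":-0.2,"dz":2.0,"twist":0.0}
    - {"dx":-1.0,"dy":-0.6,"dz":5.5,"twist":0.0}
    - {"dx":-1.5,"dy":-1.0,"dz":9.5,"twist":0.0}
    - {"dx":-1.5,"dy":-1.4,"dz":13.5,"twist":0.0}
    - {"dx":-1.5,"dy":-1.8,"dz":17.5,"twist":0.0}
    - {"dx":-1.5,"dy":-2.2,"dz":21.5,"twist":0.0}
    - {"dx":-1.5,"dy":-2.6,"dz":25.5,"twist":0.0}
    - {"dx":-1.5,"dy":-3.0,"dz":29.5,"twist":0.0}
    - {"dx":-1.5,"dy":-3.4,"dz":33.5,"twist":0.0}
    - {"dx":-1.5,"dy":-3.9,"dz":37.5,"twist":0.0}
    - {"dx":-1.5,"dy":-4.4,"dz":41.5,"twist":0.0}
    - {"dx":-1.5,"dy":-4.9,"dz":45.0,"twist":0.0}

```text
clock: 5.02
position: [0.4762, -0.2243, 0.2572]
tool_rot: [-0.464, 1.569, -2.04]
force: [0.7, 0.3, -3.2]
grip_width: 0.026
```

Request:
arm_command:
  commands:
    - {"dx":0.0,"dy":0.0,"dz":0.5,"twist":0.0}
    - {"dx":0.0,"dy":0.0,"dz":0.5,"twist":0.0}
    - {"dx":0.0,"dy":0.0,"dz":0.5,"twist":0.0}
    - {"dx":0.0,"dy":0.0,"dz":0.5,"twist":0.0}
    - {"dx":0.0,"dy":0.0,"dz":0.5,"twist":0.0}

```text
clock: 5.43
position: [0.4764, -0.2281, 0.2568]
tool_rot: [-0.894, 1.569, -2.468]
force: [0.6, 0.5, -3.0]
grip_width: 0.0263
```

```bash
python3 st.py
python3 - <<'E'
from h import *
import json
s=sensors.observe();p=s['position'];print(s['qpos'])
ci=imaging.camera_info("wrist");c=cam("",ci)
im=imaging.grab_frame("wrist")[:,:,::-1].copy()
cv2.imwrite("pics/w3raw.png",im); json.dump({k:(v.tolist() if hasattr(v,'tolist') else v) for k,v in ci.items()},open("w3.json","w"))
R=Ro.from_euler('xyz',s['tool_rot']).as_matrix()
g=p-R[:,0]*.0074
for d,r in((.025,.014),(-.025,.027)):
    cv2.polylines(im,[proj("w",circ(g+[0,0,d],r),c).astype(int)],True,(0,255,255),1)
cv2.polylines(im,[proj("w",circ((.475,-.1866,.076),.065),c).astype(int)],True,(0,0,255),1)
cv2.polylines(im,[proj("w",circ((.475,-.1866,.076),.022),c).astype(int)],True,(0,0,255),1)
cv2.polylines(im,[proj("w",circ((.484,-.1869,.062),.022),c).astype(int)],True,(0,255,255),1)
cv2.imwrite("pics/w3.png",im)
E
```

```text
5.4333 [ 0.4764 -0.2281  0.2568] [ 0.6  0.5 -3. ] [ 0.04 -0.   -0.01] 0.026335687522872225
[[-0.0014  1.     -0.0034]
 [-0.0011 -0.0034 -1.    ]
 [-1.     -0.0014  0.0011]]
[-0.00237812  0.37572423  0.44317787  1.85100646 -0.19167117  0.9578119
  0.52137883]
```

View pics/w3.png

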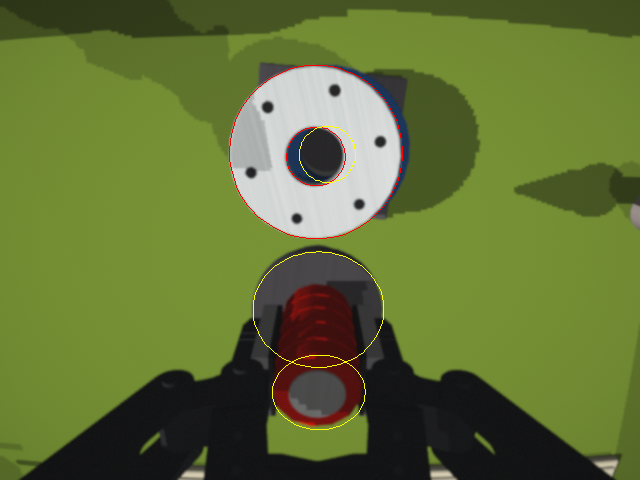

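Run:
```python
from h import *
import json
c=cam("",json.load(open("w3.json")))
im=cv2.imread("pics/w3raw.png")
x,y,w,h=215,50,205,185;k=3
I=cv2.resize(im[y:y+h,x:x+w],None,fx=k,fy=k,interpolation=cv2.INTER_CUBIC)
I=np.clip(I.astype(float)*1.6,0,255).astype(np.uint8)
def dr(ctr,r,col): cv2.polylines(I,[((proj("w",circ(ctr,r),c)-[x,y]+.5)*k).astype(int)],True,col,1)
P=(.4825,-.186)
dr((*P,.062),.065,(0,255,255));dr((*P,.062),.022,(0,255,255))
dr((.475,-.1866,.076),.022,(0,0,255));dr((.475,-.1866,.076),.065,(0,0,255));dr((.475,-.1866,.062),.022,(255,0,255))
cv2.imwrite("pics/w3z.png",I)
```

```text
(no output)
```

View pics/w3z.png

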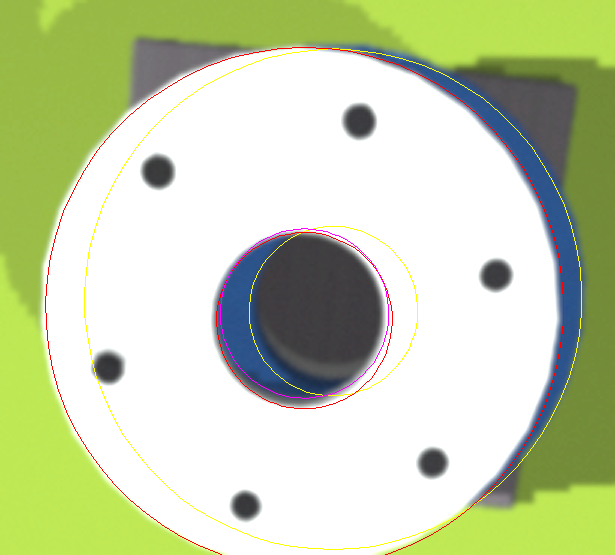

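Run:
```python
from h import *
import json
c=cam("",json.load(open("w3.json")))
im=cv2.imread("pics/w3raw.png")
x,y,w,h=235,235,170,205;k=2.9
out=[]
for (dy,dz) in((.0,-.0040),(.001,-.0015),):
    I=cv2.resize(im[y:y+h,x:x+w],None,fx=k,fy=k,interpolation=cv2.INTER_CUBIC)
    I=np.clip(I.astype(float)*2.,0,255).astype(np.uint8)
    g=np.array([.4762,-.2281+dy,.2568+.0074+dz])
    for d,r in((.025,.014),(-.025,.027),(-.031,.027)):
        cv2.polylines(I,[((proj("w",circ(g+[0,0,d],r),c)-[x,y]+.5)*k).astype(int)],True,(0,255,255),1)
    out.append(cv2.resize(I,(390,470)))
cv2.imwrite("pics/w3p.png",np.hstack(out))
```

```text
(no output)
```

View pics/w3p.png

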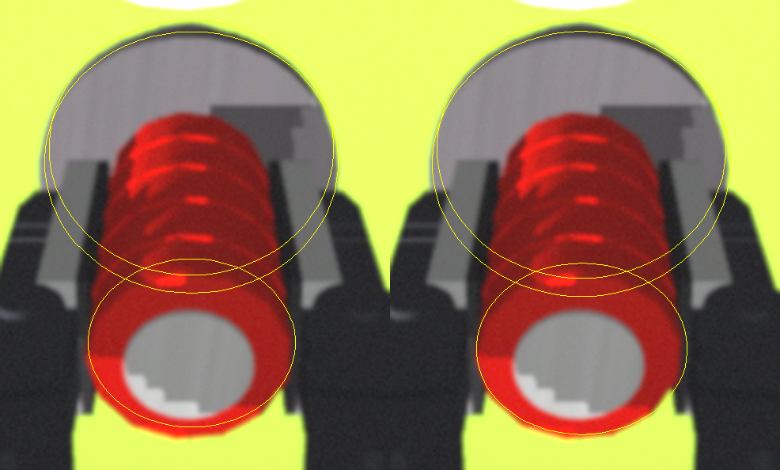

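Request:
arm_command:
  commands:
    - {"dx":0.0,"dy":0.3,"dz":-1.5,"twist":0.0}
    - {"dx":0.0,"dy":0.6,"dz":-3.2,"twist":0.0}
    - {"dx":1.5,"dy":0.7,"dz":-4.05,"twist":0.0}
    - {"dx":3.5,"dy":0.7,"dz":-4.05,"twist":0.0}
    - {"dx":5.5,"dy":0.7,"dz":-4.05,"twist":0.0}
    - {"dx":7.2,"dy":0.7,"dz":-4.05,"twist":0.0}
    - {"dx":7.7,"dy":0.7,"dz":-4.05,"twist":0.0}
    - {"dx":7.7,"dy":0.7,"dz":-4.05,"twist":0.0}
    - {"dx":7.7,"dy":0.7,"dz":-4.05,"twist":0.0}
    - {"dx":7.7,"dy":0.7,"dz":-4.05,"twist":0.0}

```text
clock: 6.32
position: [0.4841, -0.1878, 0.181]
tool_rot: [0.203, 1.569, -1.371]
force: [-0.8, 0.2, -2.8]
grip_width: 0.0266
```

```bash
python3 st.py
python3 - <<'E'
from h import *
s=sensors.observe();p=s['position']
o=[]
for n,(x,y,w,h) in {"scene":(100,150,150,180),"top":(390,200,150,180)}.items():
    im=imaging.grab_frame(n)[:,:,::-1].copy()
    cv2.imwrite(f"pics/{n}4raw.png",im)
    k=2.6
    I=cv2.resize(im[y:y+h,x:x+w],None,fx=k,fy=k,interpolation=cv2.INTER_CUBIC)
    g=p+[0,0,.006]
    for d,r in((-.025,.027),(-.031,.027),(-.051,.0205),(-.099,.0035)):
        cv2.polylines(I,[((proj(n,circ(g+[0,0,d],r))-[x,y]+.5)*k).astype(int)],True,(0,255,255),1)
    o.append(I)
cv2.imwrite("pics/c4.png",np.hstack(o))
E
```

```text
6.3167 [ 0.4841 -0.1878  0.181 ] [-0.8  0.2 -2.8] [-0.01  0.02 -0.  ] 0.026594762315816433
[[ 3.0e-04  1.0e+00 -3.1e-03]
 [-1.5e-03 -3.1e-03 -1.0e+00]
 [-1.0e+00  3.0e-04  1.5e-03]]
```

View pics/c4.png

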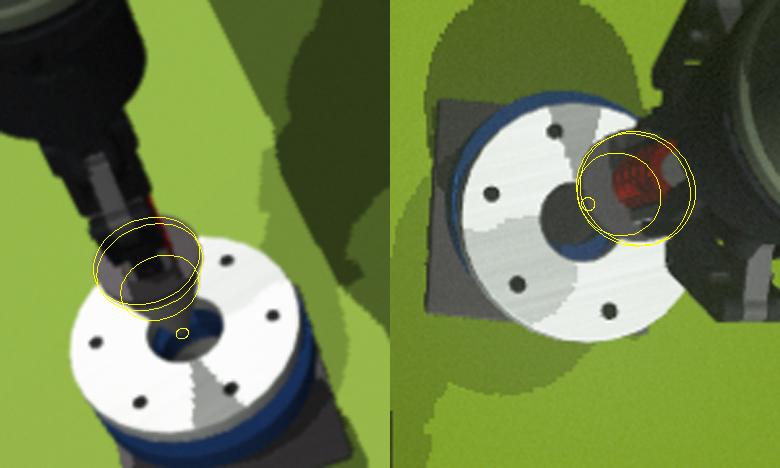

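Request:
arm_command:
  commands:
    - {"dx":0.8,"dy":0.0,"dz":0.0,"twist":0.0}
    - {"dx":1.6,"dy":0.0,"dz":0.0,"twist":0.0}
    - {"dx":2.4,"dy":0.0,"dz":0.0,"twist":0.0}
    - {"dx":3.0,"dy":0.0,"dz":0.0,"twist":0.0}
    - {"dx":3.0,"dy":0.0,"dz":0.0,"twist":0.0}

```text
clock: 6.83
position: [0.4833, -0.1877, 0.1493]
tool_rot: [-1.063, 1.569, -2.637]
force: [0.3, 0.3, -2.4]
grip_width: 0.0264
```

Request:
arm_command:
  commands:
    - {"dx":0.3,"dy":0.0,"dz":0.0,"twist":0.0}
    - {"dx":0.6,"dy":0.0,"dz":0.0,"twist":0.0}
    - {"dx":0.9,"dy":0.0,"dz":0.0,"twist":0.0}
    - {"dx":1.2,"dy":0.0,"dz":0.0,"twist":0.0}
    - {"dx":1.2,"dy":0.0,"dz":0.0,"twist":0.0}

```text
clock: 7.25
position: [0.4829, -0.1876, 0.1368]
tool_rot: [-1.304, 1.568, -2.878]
force: [-0.7, -0.1, -2.6]
grip_width: 0.0264
```

Request:
arm_command:
  commands:
    - {"dx":0.3,"dy":0.0,"dz":0.0,"twist":0.0}
    - {"dx":0.6,"dy":0.0,"dz":0.0,"twist":0.0}
    - {"dx":0.9,"dy":0.0,"dz":0.0,"twist":0.0}
    - {"dx":1.2,"dy":0.0,"dz":0.0,"twist":0.0}
    - {"dx":1.2,"dy":0.0,"dz":0.0,"twist":0.0}

```text
clock: 7.67
position: [0.4818, -0.1875, 0.1241]
tool_rot: [-1.52, 1.566, -3.094]
force: [-4.1, 1.0, -2.6]
grip_width: 0.0263
```

```bash
python3 st.py
python3 - <<'E'
from h import *
o=[]
for n,(x,y,w,h) in {"scene":(100,150,150,180),"top":(390,200,150,180)}.items():
    im=imaging.grab_frame(n)[:,:,::-1].copy()
    I=cv2.resize(im[y:y+h,x:x+w],None,fx=2.6,fy=2.6,interpolation=cv2.INTER_CUBIC)
    o.append(I)
cv2.imwrite("pics/c5.png",np.hstack(o))
E
```

```text
7.6667 [ 0.4818 -0.1875  0.1241] [-4.1  1.  -2.6] [0.15 1.13 0.02] 0.026288740424509408
[[-4.8e-03  1.0e+00 -3.4e-03]
 [-2.0e-04 -3.4e-03 -1.0e+00]
 [-1.0e+00 -4.8e-03  2.0e-04]]
```

View pics/c5.png

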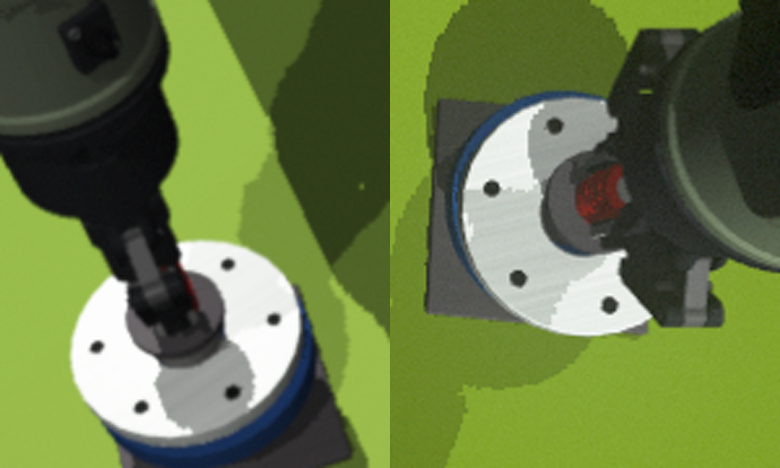

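Request:
arm_command:
  commands:
    - {"dx":0.3,"dy":0.2,"dz":0.0,"twist":0.0}
    - {"dx":0.6,"dy":0.25,"dz":0.0,"twist":0.0}
    - {"dx":0.9,"dy":0.25,"dz":0.0,"twist":0.0}
    - {"dx":1.2,"dy":0.25,"dz":0.0,"twist":0.0}
    - {"dx":1.2,"dy":0.25,"dz":0.0,"twist":0.0}

```text
clock: 8.18
position: [0.4843, -0.1876, 0.112]
tool_rot: [-1.492, 1.566, -3.067]
force: [-4.3, -0.3, -4.1]
grip_width: 0.0264
```

Request:
arm_command:
  commands:
    - {"dx":0.2,"dy":0.0,"dz":0.0,"twist":0.0}
    - {"dx":0.4,"dy":0.0,"dz":0.0,"twist":0.0}
    - {"dx":0.6,"dy":0.0,"dz":0.0,"twist":0.0}
    - {"dx":0.8,"dy":0.0,"dz":0.0,"twist":0.0}
    - {"dx":0.8,"dy":0.0,"dz":0.0,"twist":0.0}

```text
clock: 8.6
position: [0.4843, -0.187, 0.1037]
tool_rot: [-1.617, 1.566, 3.092]
force: [-2.5, 3.7, -5.3]
grip_width: 0.0261
```

```bash
python3 st.py
python3 - <<'E'
from h import *
o=[]
for n,(x,y,w,h) in {"scene":(100,150,150,180),"top":(390,200,150,180)}.items():
    im=imaging.grab_frame(n)[:,:,::-1].copy()
    I=cv2.resize(im[y:y+h,x:x+w],None,fx=2.6,fy=2.6,interpolation=cv2.INTER_CUBIC)
    o.append(I)
cv2.imwrite("pics/c6.png",np.hstack(o))
E
```

```text
8.6 [ 0.4843 -0.187   0.1037] [-2.5  3.7 -5.3] [0.9  0.38 0.01] 0.026122977834353935
[[-5.0e-03  1.0e+00 -3.1e-03]
 [ 3.0e-04 -3.1e-03 -1.0e+00]
 [-1.0e+00 -5.0e-03 -2.0e-04]]
```

View pics/c6.png

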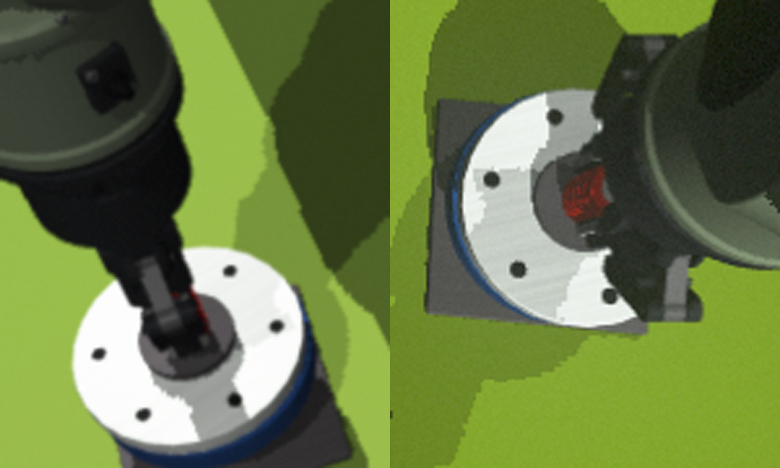

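Request:
arm_command:
  commands:
    - {"dx":0.15,"dy":0.0,"dz":0.0,"twist":0.0}
    - {"dx":0.3,"dy":0.0,"dz":0.0,"twist":0.0}
    - {"dx":0.4,"dy":0.0,"dz":0.0,"twist":0.0}
    - {"dx":0.4,"dy":0.0,"dz":0.0,"twist":0.0}

```text
clock: 9.03
position: [0.4843, -0.1868, 0.0998]
tool_rot: [-1.672, 1.566, 3.037]
force: [-2.6, 3.7, -2.1]
grip_width: 0.0265
```

Request:
arm_command:
  commands:
    - {"dx":0.1,"dy":0.0,"dz":0.0,"twist":0.0}
    - {"dx":0.2,"dy":0.0,"dz":0.0,"twist":0.0}
    - {"dx":0.2,"dy":0.0,"dz":0.0,"twist":0.0}

```text
clock: 9.28
position: [0.4843, -0.1868, 0.0995]
tool_rot: [-1.899, 1.566, 2.81]
force: [-16.2, 8.9, 41.5]
grip_width: 0.0266
```

Request:
arm_command:
  commands:
    - {"dx":0.1,"dy":0.0,"dz":0.0,"twist":0.0}
    - {"dx":0.2,"dy":0.0,"dz":0.0,"twist":0.0}
    - {"dx":0.2,"dy":0.0,"dz":0.0,"twist":0.0}

```text
clock: 9.53
position: [0.4843, -0.1867, 0.0995]
tool_rot: [-2.229, 1.567, 2.48]
force: [-18.1, 9.5, 49.1]
grip_width: 0.0264
```

```bash
python3 st.py
python3 - <<'E'
from h import *
s=sensors.observe();p=s['position']
im=imaging.grab_frame("wrist")[:,:,::-1].copy()
cv2.imwrite("pics/w7.png",im)
n="scene";x,y,w,h=110,200,130,140
im=imaging.grab_frame(n)[:,:,::-1].copy()
cv2.imwrite("pics/s7.png",cv2.resize(im[y:y+h,x:x+w],None,fx=4,fy=4,interpolation=cv2.INTER_CUBIC))
E
```

```text
9.5333 [ 0.4843 -0.1867  0.0995] [-18.1   9.5  49.1] [ 1.92  3.7  -0.03] 0.026393304301456155
[[-0.0032  1.     -0.0037]
 [ 0.0025 -0.0037 -1.    ]
 [-1.     -0.0032 -0.0025]]
```

View pics/s7.png

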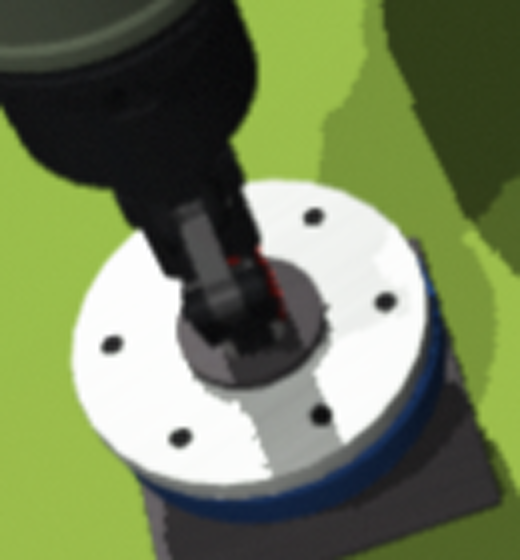

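View pics/w7.png

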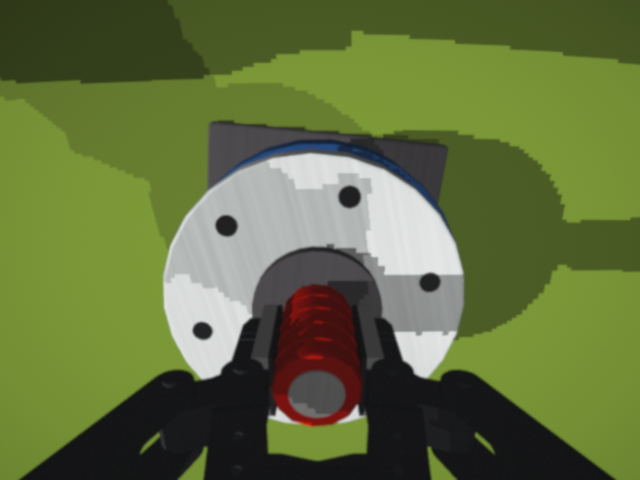

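Request:
arm_command:
  commands:
    - {"dx":0.0,"dy":0.0,"dz":0.0,"twist":0.0}
    - {"dx":0.0,"dy":0.0,"dz":0.0,"twist":0.0}
    - {"dx":0.0,"dy":0.0,"dz":0.0,"twist":0.0}

```text
clock: 9.88
position: [0.4844, -0.1868, 0.0998]
tool_rot: [-2.287, 1.567, 2.422]
force: [-3.9, 2.8, 2.9]
grip_width: 0.026
```

Request:
arm_command:
  commands:
    - {"dx":0.0,"dy":0.0,"dz":0.0,"twist":0.0}
    - {"dx":0.0,"dy":0.0,"dz":0.0,"twist":0.0}
    - {"dx":0.0,"dy":0.0,"dz":0.0,"twist":0.0}
    - {"dx":0.0,"dy":0.0,"dz":0.0,"twist":0.0}
    - {"dx":0.0,"dy":0.0,"dz":0.0,"twist":0.0}
    - {"dx":0.0,"dy":0.0,"dz":0.0,"twist":0.0}
    - {"dx":0.0,"dy":0.0,"dz":0.0,"twist":0.0}
    - {"dx":0.0,"dy":0.0,"dz":0.0,"twist":0.0}
  grip: -1.0

```text
clock: 10.55
position: [0.4844, -0.1868, 0.0998]
tool_rot: [-2.281, 1.567, 2.428]
force: [-1.6, -0.0, -0.9]
grip_width: 0.0854
```

Open and free; retreat straight up, then aside (toward −y) to look.

Request:
arm_command:
  commands:
    - {"dx":-1.0,"dy":0.0,"dz":0.0,"twist":0.0}
    - {"dx":-3.0,"dy":0.0,"dz":0.0,"twist":0.0}
    - {"dx":-6.0,"dy":0.0,"dz":0.0,"twist":0.0}
    - {"dx":-9.0,"dy":0.0,"dz":0.0,"twist":0.0}
    - {"dx":-12.0,"dy":0.0,"dz":0.0,"twist":0.0}
    - {"dx":-15.0,"dy":0.0,"dz":1.5,"twist":0.0}
    - {"dx":-16.0,"dy":0.0,"dz":4.5,"twist":0.0}
    - {"dx":-16.0,"dy":0.0,"dz":7.0,"twist":0.0}
    - {"dx":-16.0,"dy":0.0,"dz":7.0,"twist":0.0}
    - {"dx":-16.0,"dy":0.0,"dz":7.0,"twist":0.0}
    - {"dx":-16.0,"dy":0.0,"dz":7.0,"twist":0.0}

```text
clock: 11.47
position: [0.4844, -0.2567, 0.2598]
tool_rot: [-2.339, 1.567, 2.37]
force: [0.1, 0.6, 0.7]
grip_width: 0.0855
```

```bash
python3 st.py
python3 - <<'E'
from h import *
o=[]
P=(.483,-.186)
cw=cam("wrist")
for n,(x,y,w,h) in {"wrist":(180,20,280,280),"scene":(100,195,140,140)}.items():
    c=cw if n=="wrist" else cam(n)
    im=imaging.grab_frame(n)[:,:,::-1].copy()
    cv2.imwrite(f"pics/{n}8raw.png",im)
    k=395/w
    I=cv2.resize(im[y:y+h,x:x+w],None,fx=k,fy=k,interpolation=cv2.INTER_CUBIC)
    for z,r,col in((.132,.014,(0,255,255)),(.082,.027,(0,255,255)),(.076,.065,(0,0,255)),(.062,.065,(255,0,255))):
        cv2.polylines(I,[((proj(n,circ((*P,z),r),c)-[x,y]+.5)*k).astype(int)],True,col,1)
    o.append(I)
cv2.imwrite("pics/c8.png",np.hstack(o))
E
```

```text
11.4667 [ 0.4844 -0.2567  0.2598] [0.1 0.6 0.7] [0.02 0.02 0.02] 0.08553357523211451
[[-0.0028  1.     -0.0037]
 [ 0.0027 -0.0037 -1.    ]
 [-1.     -0.0028 -0.0027]]
```

View pics/c8.png

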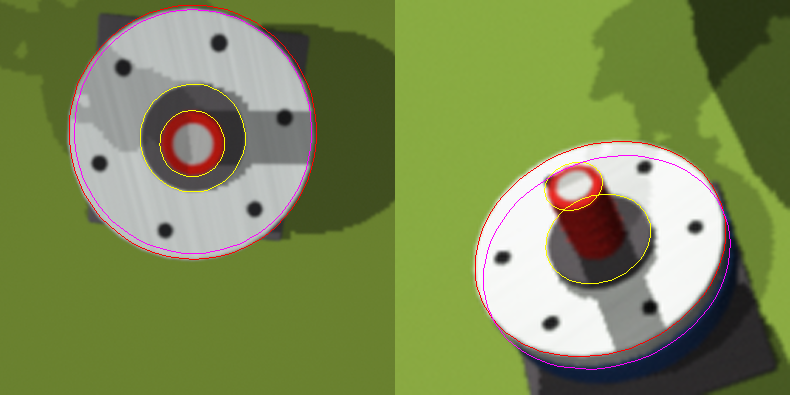

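```bash
python3 -c "
from workcell import order
print(order.job_done())"
```

```text
the job is handed in; nothing more can be done
None
```

I took the red pin from the rack, lowered its tip into the offset flange bore on the port's axis, and pressed it down. The cone pulled the flange into line and the pin stopped hard, pushing back at up to about 49 N. I then let go, backed off and handed the job in at about 11.6 s. No verdict came back.

- **At the start:** I measured the flange about 8 mm out of line with the port. The pictures show it still off to one side as the cone began moving it.
- **Press force:** up to 49 N on the wrist, under the 120 N limit but well above the 5–15 N suggested, because I kept pressing after the collar had landed. That load went through the gripped pin. I did not separately check the 40 N limit on the arm and gripper body.
- **Final pictures:** in the wrist view, the flange, collar and handle top match the outlines expected for the pin home, to about 1 mm, around my measured port centre of (0.483, -0.186). The pin stands upright and the open gripper is clear.
- **Disagreements:** the scene camera's outlines are 1–2 mm off, within its calibration. While held, the pin looked 2–3° tilted; I aimed about 1.5 mm to one side to allow for it.

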